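Couple the evidence tray to the light table with its snap hook

ROBOT

A 6-joint arm with a two-finger parallel gripper is mounted at the origin on the work surface. World frame = base frame: x ahead of the robot, y to its left, z up, the work surface at z = 0. Lengths are in m, angles in rad, forces in N, time in s.
With the tool pointing down it reaches from about 0.35 to 0.875 m from the base axis. Payload 4.2 kg.
Tool frame: the origin (TCP) lies between the finger pads; the fingertips stand 11 mm ahead of it and the grasp point (between the pads) lies 8 mm behind it; z points along the fingers, y is the line along which they close (so a half turn about z gives the same grasp; the last joint's range is limited). The gripper opens to 85 mm and grips with 20 to 120 N. Pads are 22 mm wide; open, the fingers measure 114 mm over their backs; the gripper's body (76 mm by 85 mm) begins 54 mm behind the grasp point. The pads swing forward as they close: fully open they stand 13 mm farther back than shut.
Start: joints at [1.479, 0.385, 0.008, 0, -1.194, -0.259], TCP at [0.215, 0.587, 0.242] pointing down, gripper open.
Joint ranges: [-3.14, 3.14], [-1.21, 2.06], [-1.07, 1.41], [-3.16, 2.05], [-2.99, -0.16], [-3.1, 3.1]. Speed limits (rad/s): [2.79, 2.79, 3.14, 3.14, 3.14, 3.14].

INTERFACE

Orientations are given as a rotation vector (axis times angle).
In Python, from rig import bot gives the robot as it stands.
- The arm moves only by the shell command python3 -m pendant 'ROWS' [OPENING]. ROWS is JSON, a list of rows, each an object with "translation": the shift along the world's x, y, z in cm, a list of three; "spin": the turn about the world's z in rad. A call has 1 to 5 rows; each row is the pose to reach, as a shift and turn from the pose commanded when the call began; what a row does not reach only later rows make up. A row lasts 1/8 s, in which the tool goes at most 62.5 mm and 10.7 degrees, less where a joint would pass 70% of its speed; a pose out of reach is approached as far as the arm can. A call with a gripper value outside its range is refused whole. OPENING is the finger opening in cm, from 0 to 8.54, set as the call begins (- or left out, the last holds). The fingers move at their own pace and stop on an object; the grip force is fixed at half the most. Time passes only in rows, so rows that repeat a pose let the fingers close. It gives the time, the measured TCP pose, the force, the opening and the grip force at its end, in the units of the state.
- bot.get_obs(): the state, without advancing time (a new reading comes with each control period).
- bot.get_image(name): name is "side" or "top" or "wrist"; returns a dict with "color" (400x640x3 uint8, blue, green, red), "fovy" (degrees; the focal length in pixels is half the picture's height over the tangent of half this angle, whatever the lens; pixels are square), "cx", "cy" (the principal point, pixels), "extrinsics" (4x4, takes a point from camera to world coordinates); the wrist camera has in their place "tool_from_camera" (4x4, takes a point from camera to tool coordinates, whose origin is the TCP and whose axes are the flange's). Camera axes: x right, y up, looking along -z (the intrinsics and any distortion apply to the point x, -y, -z); pixel columns grow to the right and rows downward; lengths in m; the calibration is good to about 2 mm. The wrist camera is an equidistant fisheye: a pixel r from the principal point sees the ray r / f radians off the axis. A picture is of the moment at which its call begins: read the wrist's pose just before it. There is no depth.
- bot.hand_in(): hands the job in; it is judged then, once.
The state is a dict: "t": time; "joint_pos": joint angles; "dq": joint speeds; "joint_torque": joint torques, N m; "tool_pos": TCP position; "orientation": TCP orientation; "ft_force": force on the tool from outside, world axes, zero at the start; "wrist_torque": the same for the moment, N m; "width": opening from 0.0 (shut) to 1.0 (fully open); "grasp_force": force on a finger pad.
Only numpy, scipy, OpenCV 4.12 (cv2) and the standard library are available. Lean on these libraries where they do the work, as an engineer would, in place of code of your own. Each camera call takes 0.05 s, during which the arm holds its last target. There are 200 camera calls.

TASK

Take the evidence tray by its upright handle, bring it up to the light table and push its hook squarely onto the headed steel pin until the sprung latch has snapped shut behind the pin, and press it home there with about 10 N for a second. Then tug the tray straight back with about 7 N for a second, so that the shut latch takes the pull and proves that it holds, and let go, leaving the tray coupled and flat on the bench. Never press or pull on the pin with more than 18 N, and leave the other things on the bench alone.

Things in the scene. Friction and masses are not known exactly. Their poses are not given: they have to be found in the camera images.
- tray_handle (a point): Centre of the tray's black upright handle post, to be gripped, 62 mm above the bench. The post is 20 mm thick (y) by 28 mm (x), flat-sided, its top 82 mm above the bench. x: the way the hook's mouth points; y: left; z: up.
- tray_hook (a point): Where the pin's axis lies in the hook when fully home: 20 mm above the bench, 88 mm ahead of the handle point; axes as the handle. The flat steel hook (12 to 28 mm above the bench) opens towards tray +x: slot 18 mm wide, its bottom 7 mm behind this point; the mouth flares to 54 mm wide at the tips, 42 mm ahead of it.
- latch_hinge (a joint): Sprung finger, 20 mm long, across the hook's mouth 21.5 mm ahead of tray_hook, hinged in the left jaw. 0 = shut (stop); swings only inwards, to 1.45 rad. The entering pin pushes it aside with 2 to 6 N; it snaps back behind the pin only in the last 2 to 6 mm before home, after which the push drops to nil until the pin meets the slot bottom. Drawn back onto the shut latch, the pin is 11.5 mm from home.
- tray: The aluminium tray with hook and latch; origin on the bench under the handle post, axes as the handle. The tray reaches from 85 mm behind the post to 45 mm ahead, 120 mm wide, 14 mm high; behind the post a fixed plaster cast, 27 mm high. 0.55 to 0.9 kg; sliding it takes 3 to 6 N (more if pressed down), but the hook also fits the pin when carried up to 6 mm above the bench.
- latch: The sprung finger of the hook itself, 6 mm thick; origin on its upright hinge, 20 mm above the bench, 21.5 mm ahead of tray_hook and 16 mm to its left; when shut it points to tray -y.
- station: Light table: flat grey box 200 x 240 x 43 mm with white top, with a 6 mm steel foot plate in front that carries the pin; fixed to the bench. Origin on the bench under the nominal pin axis. x: from the pin towards the box (which begins 62 mm beyond the pin), the way the hook is to be pushed. The plate reaches 26 mm in front of the origin.
- pin_mark (a point): Nominal pin axis, 20 mm above the bench; axes as station. The pin is 14 mm thick, with a foot 32 mm across up to 10 mm height and a head 30 mm across from 36 to 42 mm height (the hook cannot be dropped over it). It is clamped in a slot and truly stands up to 8 mm off this mark along x and 4 mm along y, unmeasured: find it by feel or eye.
- torch: Bystander: black forensic torch, 140 mm long, up to 48 mm thick, lying on the bench; origin on the bench under its middle
- scale: Bystander: yellow L-shaped photographic scale, 150 x 105 x 4 mm, lying flat; origin at the underside of its outer corner
- marker_a: Bystander: yellow folded evidence marker (tent), 50 mm wide, 57 mm high; origin under its middle
- marker_b: Bystander: a second such evidence marker, on the other side of the bench
- jar: Bystander: small amber glass specimen jar, 48 mm across, 60 mm high, standing on the light table; origin at its underside
- dish: Bystander: white porcelain bowl, 60 mm across, 30 mm high; origin at its underside
- brush: Bystander: fingerprint brush lying on the bench; origin at its underside

How it is judged:
On the way, in this order (a step that is already met when the one before it is completed fails the run):
1. the pin pushes the latch open (value of joint latch_hinge above 0.35 rad and contact force between tray and station above 0.5 N), for 0.05 s.
2. the latch has snapped shut behind the pin and the hook is pressed home on the pin with over 6 N (value of joint latch_hinge below 0.12 rad and contact force between tray and station above 6 N and contact force between latch and station below 1 N and x of pin_mark in the frame of tray_hook between -0.012 and 0.012 m and y of pin_mark in the frame of tray_hook between -0.012 and 0.012 m), for 0.2 s.
3. the tray is tugged back and the shut latch takes a pull of over 3 N (value of joint latch_hinge below 0.15 rad and contact force between latch and station above 3 N), for 0.3 s.
At the end, for the whole second after the job is handed in: The tray stands still and flat on the bench (within 4 mm and 0.05 rad), the pin is inside the hook (mark within -12 to 24 mm along and 16 mm across from the home point) and the latch is shut behind it (under 0.12 rad) (value of joint latch_hinge below 0.12 rad and x of pin_mark in the frame of tray_hook between -0.012 and 0.024 m and y of pin_mark in the frame of tray_hook between -0.016 and 0.016 m and height (world z) of tray below 0.004 m and angle between tray's own z axis and vertical below 0.05 rad and linear speed of tray below 0.01 m/s); the robot touches nothing.
It fails at once if the tray or its hook presses or pulls on the pin or the light table with more than 18 N (contact force between tray and station above 18 N).
It fails at once if the tray is tipped by more than 0.25 rad (angle between tray's own z axis and vertical above 0.25 rad).
It fails at once if another thing on the bench is moved by more than 20 mm (distance of any of torch, scale, marker_a, marker_b, jar, dish, brush from where it was at the start of the episode above 0.02 m).
It also fails if it takes over 67 s, if anything falls off the work surface, if the arm or the gripper's body presses on something with over 40 N, if the wrist force passes 120 N, or if a joint passes its speed limit or range.

## Working session

There is one attempt and no reset: what is moved stays moved. The work goes in short steps, Python scripts to look and compute and a shell command to move; the robot and the scene stay as the last step left them, time stands still between calls to the robot, and variables do not carry over. Pictures are saved under pics/ and viewed, at most 10 in all, crops included, and the job is handed in when it is done.

```bash
mkdir -p pics; cat > h.py <<'E'
import numpy as np,cv2
from rig import bot
def ray(im,u,v):
    f=200/np.tan(np.radians(im['fovy']/2)); E=np.array(im['extrinsics'])
    d=np.array([(u-im['cx'])/f,-(v-im['cy'])/f,-1.]); return E[:3,3],E[:3,:3]@d
def at(im,u,v,z):
    o,d=ray(im,u,v); return o+d*(z-o[2])/d[2]
def proj(im,p):
    f=200/np.tan(np.radians(im['fovy']/2)); E=np.array(im['extrinsics'])
    c=E[:3,:3].T@(np.array(p)-E[:3,3]); return im['cx']+f*c[0]/-c[2], im['cy']-f*c[1]/-c[2]
E
python3 - <<'E'
from h import *
import pickle
o=bot.get_obs();print(o)
for n in('top','side'):
    im=bot.get_image(n);cv2.imwrite(f'pics/{n}0.png',im['color']);pickle.dump(im,open(n+'0.pkl','wb'))
    print({k:v for k,v in im.items() if k!='color'})
E
```

```text
{'t': 0.0, 'joint_pos': array([ 1.47859428e+00,  3.85557975e-01,  6.58955916e-03, -5.05226778e-04,
       -1.19402008e+00, -2.58594389e-01]), 'dq': array([-3.49040014e-04, -6.03430427e-06,  1.95356130e-03, -5.12566941e-04,
       -1.25957396e-03,  5.86397381e-04]), 'joint_torque': array([ 6.99020711e-05, -3.92286122e+01,  1.88390923e+01,  4.18574363e+00,
       -4.76931775e-03,  3.93904344e-06]), 'tool_pos': array([0.21456687, 0.58639431, 0.2412056 ]), 'orientation': array([ 3.09115100e+00, -5.48108809e-01, -4.48599795e-04]), 'ft_force': array([-0.29984007, -0.00706493, -0.05944186]), 'wrist_torque': array([-0.02677474,  0.00270894,  0.01740231]), 'grasp_force': 0.0, 'width': 0.991374118966884}
{'fovy': 49.5853237757114, 'cx': 319.5323155175811, 'cy': 201.58501671569184, 'extrinsics': array([[-0.01734899,  0.99511151, -0.09722185,  0.46496702],
       [-0.99977171, -0.01847833, -0.01072772,  0.04708981],
       [-0.01247178,  0.09701354,  0.99520492,  1.18870175],
       [ 0.        ,  0.        ,  0.        ,  1.        ]])}
{'fovy': 55.928807388170355, 'cx': 318.4277764859245, 'cy': 195.52628263056246, 'extrinsics': array([[ 0.90565536,  0.28617835, -0.31287429,  0.21224909],
       [-0.42394472,  0.62454368, -0.65590858, -0.76327132],
       [ 0.00769682,  0.72666853,  0.68694513,  0.90457729],
       [ 0.        ,  0.        ,  0.        ,  1.        ]])}
```

View pics/top0.png

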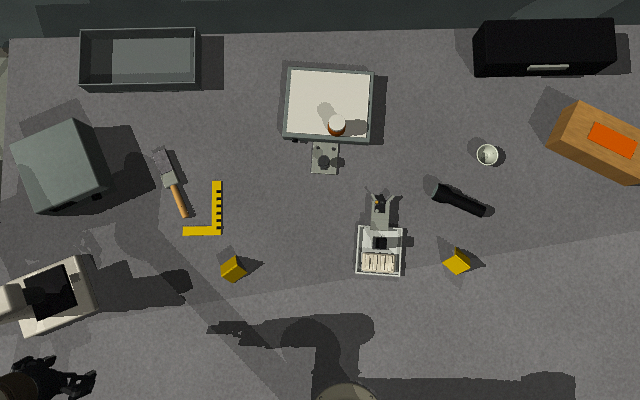

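View pics/side0.png

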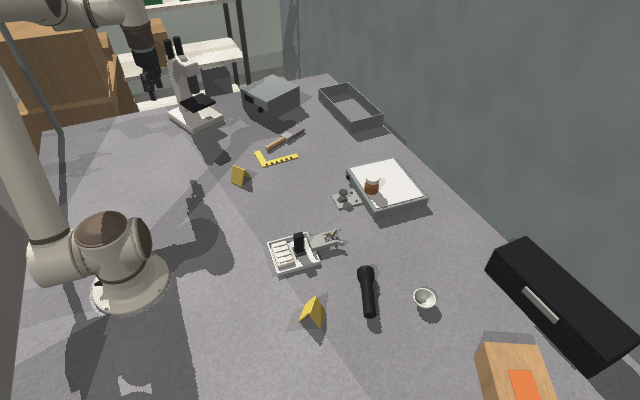

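The top view shows the tray handle near (380,242), its hook towards (380,200), and the pin near (323,160). The light table spans (285-375, 67-142). The side view puts the handle at (299,243) and the pin at (344,195). Next I'll enlarge these areas.

```bash
python3 - <<'E'
from h import *
im=cv2.imread('pics/top0.png')
a=cv2.resize(im[60:185,277:387],(440,500),interpolation=cv2.INTER_CUBIC)
b=cv2.resize(im[185:285,345:415],(350,500),interpolation=cv2.INTER_CUBIC)
cv2.imwrite('pics/c1.png',np.hstack([a,b]))
im=cv2.imread('pics/side0.png')
cv2.imwrite('pics/c2.png',cv2.resize(im[150:285,255:435],(800,600),interpolation=cv2.INTER_CUBIC))
E
```

```text
(no output)
```

View pics/c1.png

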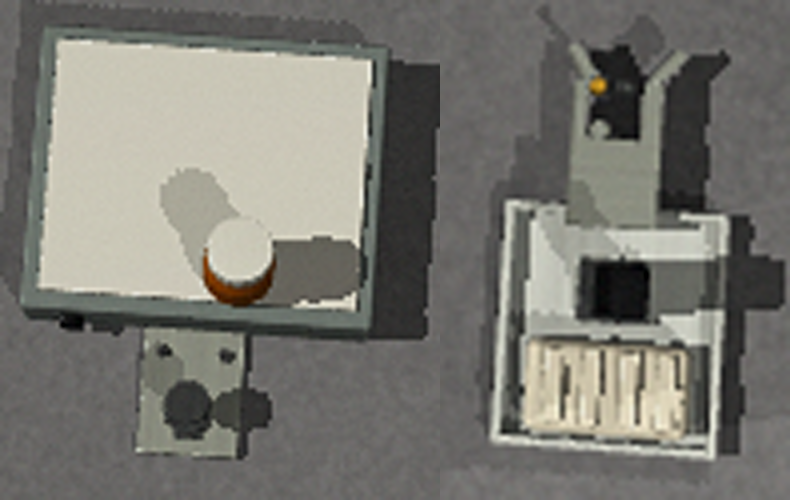

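View pics/c2.png

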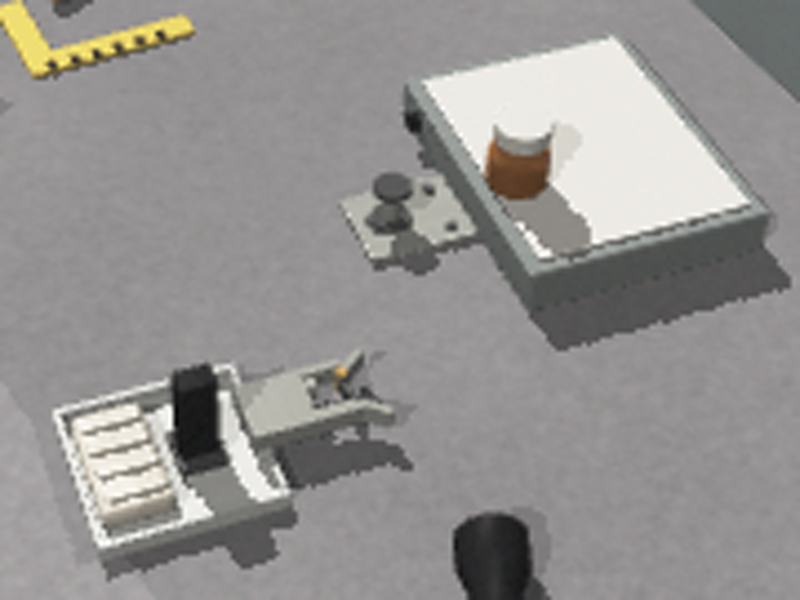

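The top crop shows the post top at (620,290), the tray rim corners at (508,200), (728,214), (491,443) and (713,457), the pin head at (187,405), and the plate front corners at (136,452) and (238,459). In the side crop the pin head is at (393,187), and the post top spans (172-215, 365-378).

```bash
python3 - <<'E'
from h import *
import pickle
T=pickle.load(open('top0.pkl','rb'));S=pickle.load(open('side0.pkl','rb'))
B=lambda X,Y,z:at(T,345+(X-440)/5-.4,185+Y/5-.4,z)
A=lambda X,Y,z:at(T,277+X/4-.4,60+Y/4-.4,z)
C=lambda X,Y,z:at(S,255+X*180/800-.4,150+Y*135/600-.4,z)
def yaw(p,q):return np.arctan2(*(q-p)[1::-1])
c=[B(508,200,.014),B(728,214,.014),B(491,443,.014),B(713,457,.014)]
print('tray',np.round(c,4),'yaws',yaw(c[2],c[0]),yaw(c[3],c[1]),yaw(c[1],c[0])-np.pi/2)
y=yaw((c[2]+c[3])/2,(c[0]+c[1])/2); m=sum(c)/4; print('handle from tray',m+.02*np.array([np.cos(y),np.sin(y),0]),'top post',B(620,290,.082),'side post',C(194,371,.082))
print('tips',B(575,45,.028),B(680,55,.028))
print('pinhead',A(187,405,.042),'side',C(393,187,.042))
p,q=A(136,452,.006),A(238,459,.006);print('plate',p,q,(p+q)/2,yaw(q,p)-np.pi/2)
w=[A(56,40,.043),A(373,58,.043),A(38,290,.043),A(360,312,.043)]
print('box',np.round(w,4),yaw(w[2],w[0]),yaw(w[3],w[1]),yaw(w[1],w[0])-np.pi/2,yaw(w[3],w[2])-np.pi/2)
y=-.05
E
```

```text
tray [[ 0.5151 -0.0439  0.014 ]
 [ 0.5055 -0.1625  0.014 ]
 [ 0.3851 -0.0314  0.014 ]
 [ 0.3758 -0.1499  0.014 ]] yaws -0.09576616651740234 -0.09731695757436831 -0.0815223607392832
handle from tray [ 0.46528941 -0.09886089  0.014     ] top post [ 0.46553018 -0.09428285  0.082     ] side post [ 0.46757839 -0.09597024  0.082     ]
tips [ 0.59736498 -0.08105132  0.028     ] [ 0.59088762 -0.13732594  0.028     ]
pinhead [0.68669226 0.04729234 0.042     ] side [0.68854326 0.04290123 0.042     ]
plate [0.66142895 0.08312369 0.006     ] [0.65517728 0.01280117 0.006     ] [0.65830311 0.04796243 0.006     ] -0.08866674987739653
box [[ 0.942   0.1325  0.043 ]
 [ 0.9244 -0.0842  0.043 ]
 [ 0.7673  0.1465  0.043 ]
 [ 0.7477 -0.0704  0.043 ]] -0.08039548278684165 -0.07796169571609288 -0.08115659221195481 -0.09011829240429048
```

```bash
python3 -m pendant '[{"translation":[1.7,-4.6,0],"spin":0.02},{"translation":[3.4,-9.2,0],"spin":0.04},{"translation":[5.1,-13.8,0],"spin":0.06},{"translation":[6.8,-18.4,0],"spin":0.08},{"translation":[8.5,-23,0],"spin":0.1}]' 8.5
python3 -m pendant '[{"translation":[1.7,-4.6,0],"spin":0.02},{"translation":[3.4,-9.2,0],"spin":0.04},{"translation":[5.1,-13.8,0],"spin":0.06},{"translation":[6.8,-18.4,0],"spin":0.08},{"translation":[8.5,-23,0],"spin":0.1}]'
python3 -m pendant '[{"translation":[1.7,-4.6,0],"spin":0.02},{"translation":[3.4,-9.2,0],"spin":0.04},{"translation":[5.1,-13.8,0],"spin":0.05},{"translation":[8.1,-22.2,0],"spin":0.06},{"translation":[8.1,-22.2,0],"spin":0.06}]'
```

```text
t: 0.72
tool_pos: [0.2999, 0.3551, 0.242]
orientation: [3.117, -0.391, -0.0]
ft_force: [0.0, 0.5, -0.3]
width: 0.994
grasp_force: 0.0
t: 1.35
tool_pos: [0.3848, 0.1253, 0.2422]
orientation: [-3.133, 0.235, 0.0]
ft_force: [0.5, 0.7, 0.1]
width: 0.992
grasp_force: 0.0
t: 1.98
tool_pos: [0.4659, -0.0976, 0.2418]
orientation: [3.138, -0.147, -0.002]
ft_force: [0.6, -0.2, 0.3]
width: 0.995
grasp_force: 0.0
```

```bash
cat >> h.py <<'E'
from scipy.spatial.transform import Rotation as Ro
def wfr(im,o):
    E=np.eye(4);E[:3,:3]=Ro.from_rotvec(o['orientation']).as_matrix();E[:3,3]=o['tool_pos'];return E@np.array(im['tool_from_camera'])
def wat(im,o,u,v,z):
    W=wfr(im,o);f=200/np.tan(np.radians(im['fovy']/2));x,y=u-im['cx'],v-im['cy'];r=np.hypot(x,y)+1e-9;t=r/f
    d=W[:3,:3]@np.array([x/r*np.sin(t),-y/r*np.sin(t),-np.cos(t)]);return W[:3,3]+d*(z-W[2,3])/d[2]
E
python3 - <<'E'
from h import *
import pickle
o=bot.get_obs();im=bot.get_image('wrist');pickle.dump((im,o),open('w1.pkl','wb'));cv2.imwrite('pics/w1.png',im['color'])
print(o['tool_pos'],o['orientation'],im['fovy'],im['cx'],im['cy'],im['tool_from_camera'])
E
```

```text
[ 0.46594225 -0.09759628  0.24175319] [ 3.13797259e+00 -1.47483768e-01 -1.68549340e-03] 65.70646984690485 318.355707213634 201.50043945955505 [[-5.92423780e-05  9.56972397e-01  2.90178959e-01  7.47338369e-02]
 [ 9.99999874e-01  2.01393908e-04 -4.60012816e-04 -6.88090555e-04]
 [-4.98659841e-04  2.90178895e-01 -9.56972288e-01 -1.31210263e-01]
 [ 0.00000000e+00  0.00000000e+00  0.00000000e+00  1.00000000e+00]]
```

View pics/w1.png

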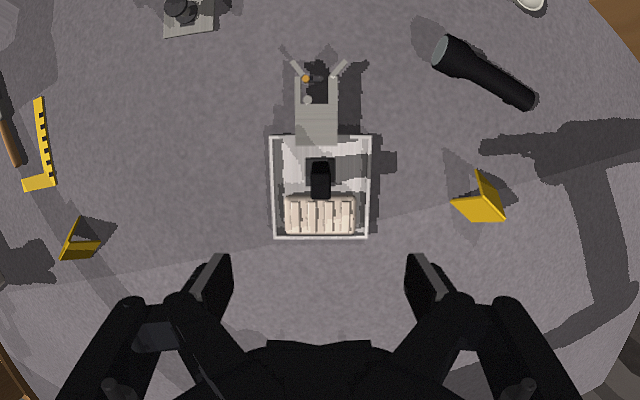

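The wrist view shows the tray rim corners at (270,136), (372,136), (275,239) and (368,238), the post at columns 311-331, and the hook tips near (291,62) and (345,62). The pin head is at about (181,8), at the edge of the picture.

```bash
python3 - <<'E'
from h import *
import pickle
im,o=pickle.load(open('w1.pkl','rb'))
c=[wat(im,o,*p,.014) for p in((270,136),(372,136),(275,239),(368,238))]
print(np.round(c,4))
F=(c[0]+c[1])/2;R=(c[2]+c[3])/2;d=F-R;print(np.arctan2(d[1],d[0]),np.linalg.norm(d),'handle',R+d*85/130, 'top',wat(im,o,320.5,187,.082))
print('tips',wat(im,o,291,62,.028),wat(im,o,347,62,.028),'pin',wat(im,o,181,8,.042))
print('slot',wat(im,o,296,100,.028),wat(im,o,336,100,.028))
cr=im['color'][50:250,250:400];cv2.imwrite('pics/w1c.png',cv2.resize(cr,(450,600),interpolation=cv2.INTER_CUBIC))
E
```

```text
[[ 0.5164 -0.0454  0.014 ]
 [ 0.5053 -0.1636  0.014 ]
 [ 0.3873 -0.0343  0.014 ]
 [ 0.3774 -0.1523  0.014 ]]
-0.08704506761842308 0.12897081866802587 handle [ 0.46637118 -0.10063322  0.014     ] top [ 0.46680512 -0.09924718  0.082     ]
tips [ 0.59736048 -0.0795005   0.028     ] [ 0.59166527 -0.14039966  0.028     ] pin [0.68279973 0.03860093 0.042     ]
slot [ 0.55409895 -0.08081555  0.028     ] [ 0.54991377 -0.12444836  0.028     ]
```

View pics/w1c.png

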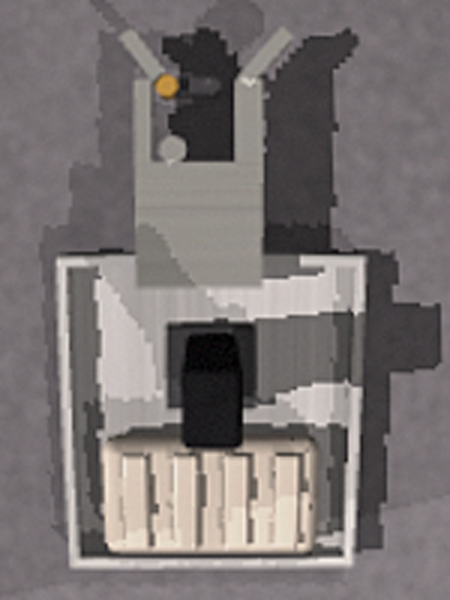

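```bash
python3 -m pendant '[{"translation":[0.05,-0.1,-5],"spin":0.005},{"translation":[0.05,-0.1,-10],"spin":0.005},{"translation":[0.05,-0.1,-15],"spin":0.005},{"translation":[0.05,-0.1,-18.9],"spin":0.005},{"translation":[0.05,-0.1,-18.9],"spin":0.005}]'
python3 -m pendant '[{"translation":[0,0,0],"spin":0},{"translation":[0,0,0],"spin":0},{"translation":[0,0,0],"spin":0},{"translation":[0,0,0],"spin":0},{"translation":[0,0,0],"spin":0}]' 1
python3 -m pendant '[{"translation":[0,0,0],"spin":0},{"translation":[0,0,0],"spin":0},{"translation":[0,0,0],"spin":0}]' 1
```

```text
t: 2.65
tool_pos: [0.4637, -0.0961, 0.0508]
orientation: [3.138, -0.135, -0.012]
ft_force: [-0.7, -0.8, 1.0]
width: 0.996
grasp_force: 0.0
t: 3.28
tool_pos: [0.4672, -0.0965, 0.0549]
orientation: [3.138, -0.133, 0.004]
ft_force: [-0.4, -2.3, 6.4]
width: 0.229
grasp_force: 60.4
t: 3.65
tool_pos: [0.4672, -0.0965, 0.0549]
orientation: [3.138, -0.133, 0.004]
ft_force: [-1.6, -2.8, 6.7]
width: 0.227
grasp_force: 60.4
```

```bash
python3 -m pendant '[{"translation":[0,0,0.3],"spin":0},{"translation":[0,0,0.6],"spin":0},{"translation":[0,0,0.6],"spin":0},{"translation":[0,0,0.6],"spin":0}]'
python3 -m pendant '[{"translation":[0.5,3,0],"spin":0},{"translation":[1,7,0],"spin":0},{"translation":[1.5,12,0],"spin":0},{"translation":[2,15,0],"spin":0},{"translation":[2,15,0],"spin":0}]'
python3 -m pendant '[{"translation":[0,0,0],"spin":0},{"translation":[0,0,0],"spin":0}]'
python3 - <<'E'
from h import *
import pickle
o=bot.get_obs();im=bot.get_image('wrist');pickle.dump((im,o),open('w2.pkl','wb'));cv2.imwrite('pics/w2.png',im['color'])
print(o['tool_pos'],o['orientation'],o['ft_force'],o['wrist_torque'])
E
```

```text
t: 4.15
tool_pos: [0.4659, -0.096, 0.0589]
orientation: [-3.139, 0.135, 0.002]
ft_force: [-0.1, -0.4, -8.6]
width: 0.223
grasp_force: 58.8
t: 4.78
tool_pos: [0.4872, 0.0562, 0.0593]
orientation: [-3.138, 0.129, -0.002]
ft_force: [0.1, -0.8, -7.7]
width: 0.227
grasp_force: 61.1
t: 5.03
tool_pos: [0.4857, 0.053, 0.059]
orientation: [3.138, -0.137, -0.002]
ft_force: [0.1, 0.2, -7.1]
width: 0.227
grasp_force: 61.1
[0.48568186 0.05301501 0.05904695] [ 3.13812751e+00 -1.36576725e-01 -1.66044352e-03] [ 0.12075699  0.1993435  -7.08348998] [-0.02830791 -0.11804649 -0.00570706]
```

View pics/w2.png

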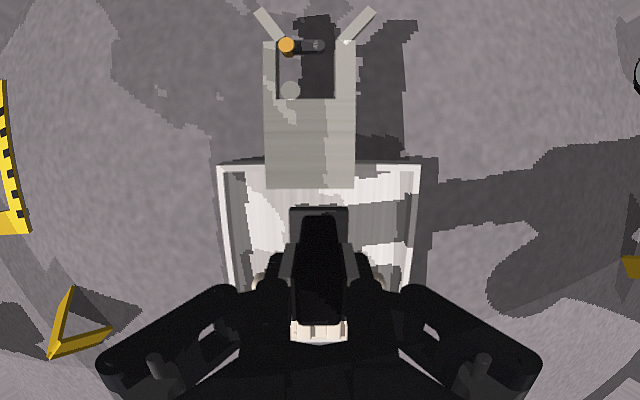

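The wrist view shows the tray held straight, with the hinge at (286,45) and the hook jaws symmetric about column 314. The pin is still out of view, so I'll move closer.

```bash
python3 -m pendant '[{"translation":[1,0.1,0],"spin":0},{"translation":[2,0.2,0],"spin":0},{"translation":[3,0.3,0],"spin":0},{"translation":[4,0.4,0],"spin":0},{"translation":[4,0.4,0],"spin":0}]'
python3 -m pendant '[{"translation":[0,0,0],"spin":0},{"translation":[0,0,0],"spin":0}]'
python3 - <<'E'
from h import *
import pickle
o=bot.get_obs();im=bot.get_image('wrist');pickle.dump((im,o),open('w3.pkl','wb'))
t=bot.get_image('top');pickle.dump((t,o),open('t3.pkl','wb'))
print(o['tool_pos'],o['orientation'],o['ft_force'],o['wrist_torque'])
a=im['color'][0:200,200:440];b=cv2.resize(t['color'][120:260,280:400],(343,400),interpolation=cv2.INTER_CUBIC)
cv2.imwrite('pics/c3.png',np.hstack([cv2.resize(a,(456,400),interpolation=cv2.INTER_CUBIC),b]))
E
```

```text
t: 5.7
tool_pos: [0.5275, 0.0582, 0.0593]
orientation: [-3.138, 0.135, -0.002]
ft_force: [0.2, 0.5, -7.5]
width: 0.229
grasp_force: 61.1
t: 5.95
tool_pos: [0.5257, 0.0578, 0.0592]
orientation: [3.138, -0.135, -0.001]
ft_force: [-0.6, 0.6, -7.4]
width: 0.227
grasp_force: 61.1
[0.52569152 0.05779773 0.05919703] [ 3.13845919e+00 -1.34685451e-01 -1.15200485e-03] [-0.55815569  0.60898931 -7.36504244] [-0.02540702 -0.06229382  0.02607091]
```

View pics/c3.png

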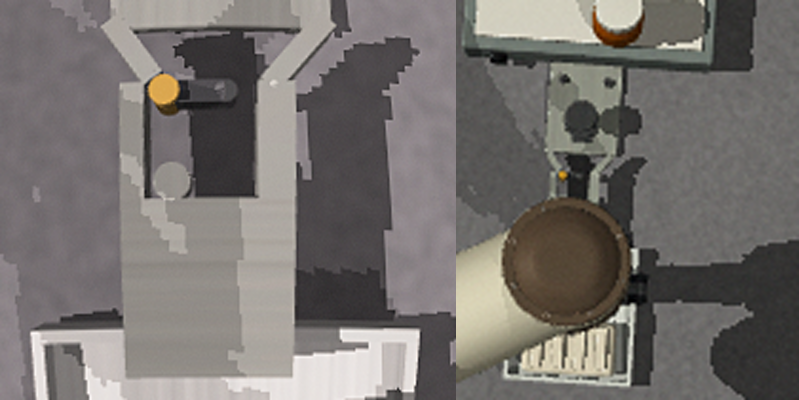

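Top crop: the pin head is at (581,121) and the hook tips are at (550,153) and (610,153), so they look nearly aligned. In the wrist view the plate is just ahead of the mouth. Now I'll work out the offset.

```bash
python3 - <<'E'
from h import *
import pickle
t,o=pickle.load(open('t3.pkl','rb'))
A=lambda X,Y,z:at(t,280+(X-456)/2.858-.33,120+Y/2.857-.33,z)
R=Ro.from_rotvec(o['orientation']).as_matrix();print(R)
L,Rr,pn,j1,j2=A(550,153,.032),A(610,153,.032),A(581,121,.042),A(550,193,.032),A(606,195,.032)
w=np.arctan2(R[1,0],R[0,0]);ex=np.array([np.cos(w),np.sin(w),0]);ey=np.array([-ex[1],ex[0],0])
print('yaw',w)
for n,p in(('tips',(L+Rr)/2),('jaws',(j1+j2)/2),('pin',pn),('hinge',A(562,174,.034))):
    d=p-o['tool_pos'];print(n,p,d@ex,d@ey)
im,o=pickle.load(open('w3.pkl','rb'))
for n,(X,Y) in {'jl':(120,85),'jr':(296,85),'tl':(105,25),'tr':(335,22),'bl':(126,375),'br':(292,375),'hinge':(164,90)}.items():
    p=wat(im,o,200+X/1.9,Y/2,.032);d=p-o['tool_pos'];print(n,d@ex,d@ey)
E
```

```text
[[ 9.96323191e-01 -8.56711487e-02 -7.43259057e-04]
 [-8.56713281e-02 -9.96323431e-01 -2.12932185e-04]
 [-7.22284268e-04  2.75825264e-04 -9.99999701e-01]]
yaw -0.08577649667987147
tips [0.65475575 0.04871113 0.032     ] 0.12936817282613472 0.0020039173492111934
jaws [0.61572569 0.0513047  0.032     ] 0.09025941966537783 0.0012441876475534801
pin [0.68349877 0.04719776 0.042     ] 0.1581351716294512 0.002958562650718264
hinge [0.63474615 0.0660177  0.034     ] 0.10794946175941446 0.0175326055521105
jl 0.11081813242050048 0.02853418762044485
jr 0.11035249325964076 -0.01825123366530298
tl 0.12784274883576363 0.032897195653762555
tr 0.12849611210808773 -0.029043728169213582
bl 0.034490613599357026 0.028305330958918924
br 0.03443923977238386 -0.01811907020018585
hinge 0.10889820060455117 0.016696194569701006
```

```bash
python3 -m pendant '[{"translation":[0.8,0.03,0],"spin":0},{"translation":[1.6,-0.04,0],"spin":0},{"translation":[2.3,-0.1,0],"spin":0},{"translation":[2.9,-0.15,0],"spin":0},{"translation":[3.4,-0.19,0],"spin":0}]'
python3 -m pendant '[{"translation":[0.1,-0.01,0],"spin":0},{"translation":[0.2,-0.02,0],"spin":0},{"translation":[0.3,-0.03,0],"spin":0},{"translation":[0.4,-0.03,0],"spin":0},{"translation":[0.4,-0.03,0],"spin":0}]'
python3 -m pendant '[{"translation":[0.1,-0.01,0],"spin":0},{"translation":[0.2,-0.02,0],"spin":0},{"translation":[0.3,-0.03,0],"spin":0},{"translation":[0.4,-0.03,0],"spin":0},{"translation":[0.4,-0.03,0],"spin":0}]'
```

```text
t: 6.68
tool_pos: [0.5606, 0.0559, 0.0591]
orientation: [3.139, -0.135, -0.0]
ft_force: [0.7, 0.8, -8.1]
width: 0.229
grasp_force: 61.1
t: 7.3
tool_pos: [0.5643, 0.0558, 0.0594]
orientation: [-3.139, 0.135, -0.0]
ft_force: [0.8, 0.4, -9.0]
width: 0.228
grasp_force: 61.1
t: 7.92
tool_pos: [0.5683, 0.0554, 0.0593]
orientation: [-3.139, 0.135, -0.0]
ft_force: [-0.7, 0.0, -8.2]
width: 0.223
grasp_force: 61.1
```

```bash
for i in 1; do :; done
python3 -m pendant '[{"translation":[0.1,-0.01,0],"spin":0},{"translation":[0.2,-0.02,0],"spin":0},{"translation":[0.3,-0.03,0],"spin":0},{"translation":[0.4,-0.03,0],"spin":0},{"translation":[0.4,-0.03,0],"spin":0}]'
python3 -m pendant '[{"translation":[0.1,-0.01,0],"spin":0},{"translation":[0.2,-0.02,0],"spin":0},{"translation":[0.3,-0.03,0],"spin":0},{"translation":[0.4,-0.03,0],"spin":0},{"translation":[0.4,-0.03,0],"spin":0}]'
```

```text
t: 8.55
tool_pos: [0.5716, 0.055, 0.0591]
orientation: [3.138, -0.135, -0.002]
ft_force: [-2.5, 0.3, -6.9]
width: 0.227
grasp_force: 61.3
t: 9.18
tool_pos: [0.576, 0.0548, 0.0592]
orientation: [3.139, -0.135, -0.001]
ft_force: [-3.3, 1.2, -6.6]
width: 0.227
grasp_force: 61.2
```

```bash

python3 -m pendant '[{"translation":[0.1,-0.01,0],"spin":0},{"translation":[0.2,-0.02,0],"spin":0},{"translation":[0.3,-0.03,0],"spin":0},{"translation":[0.4,-0.03,0],"spin":0},{"translation":[0.5,-0.04,0],"spin":0}]'
python3 -m pendant '[{"translation":[0.1,-0.01,0],"spin":0},{"translation":[0.2,-0.02,0],"spin":0},{"translation":[0.3,-0.03,0],"spin":0},{"translation":[0.4,-0.03,0],"spin":0},{"translation":[0.4,-0.03,0],"spin":0}]'
python3 -m pendant '[{"translation":[0.1,-0.01,0],"spin":0},{"translation":[0.2,-0.02,0],"spin":0},{"translation":[0.3,-0.03,0],"spin":0},{"translation":[0.3,-0.03,0],"spin":0}]'
```

```text
t: 9.8
tool_pos: [0.5802, 0.0541, 0.059]
orientation: [3.138, -0.135, -0.004]
ft_force: [-5.7, 1.2, -7.4]
width: 0.228
grasp_force: 61.3
t: 10.42
tool_pos: [0.5841, 0.0541, 0.0586]
orientation: [3.138, -0.135, -0.005]
ft_force: [-5.5, 1.9, -7.9]
width: 0.222
grasp_force: 61.2
t: 10.92
tool_pos: [0.5875, 0.0541, 0.0586]
orientation: [3.139, -0.134, -0.003]
ft_force: [-4.6, 3.0, -9.7]
width: 0.23
grasp_force: 61.1
```

```bash

python3 -m pendant '[{"translation":[0.1,0.02,0],"spin":0},{"translation":[0.2,0.03,0],"spin":0},{"translation":[0.3,0.03,0],"spin":0},{"translation":[0.3,0.03,0],"spin":0}]'
python3 -m pendant '[{"translation":[0.1,0,0],"spin":0},{"translation":[0.2,0,0],"spin":0},{"translation":[0.3,0,0],"spin":0},{"translation":[0.3,0,0],"spin":0}]'
```

```text
t: 11.42
tool_pos: [0.5913, 0.0546, 0.059]
orientation: [-3.138, 0.134, 0.0]
ft_force: [-2.9, 3.6, -8.8]
width: 0.224
grasp_force: 61.1
t: 11.92
tool_pos: [0.5953, 0.0546, 0.0596]
orientation: [-3.138, 0.134, -0.004]
ft_force: [-1.6, 4.2, -8.2]
width: 0.228
grasp_force: 61.1
```

```bash

python3 -m pendant '[{"translation":[0.1,0,0],"spin":0},{"translation":[0.2,-0.01,0],"spin":0},{"translation":[0.2,-0.01,0],"spin":0}]'
python3 -m pendant '[{"translation":[0.1,-0.01,0],"spin":0},{"translation":[0.2,-0.01,0],"spin":0},{"translation":[0.2,-0.01,0],"spin":0}]'
```

```text
t: 12.3
tool_pos: [0.5969, 0.0542, 0.0595]
orientation: [-3.138, 0.134, -0.002]
ft_force: [-1.0, 5.2, -9.0]
width: 0.226
grasp_force: 61.2
t: 12.68
tool_pos: [0.599, 0.0541, 0.0595]
orientation: [-3.138, 0.134, -0.002]
ft_force: [-0.3, 4.1, -8.9]
width: 0.225
grasp_force: 61.3
```

```bash

python3 -m pendant '[{"translation":[0.1,-0.01,0],"spin":0},{"translation":[0.1,-0.01,0],"spin":0}]'
python3 -m pendant '[{"translation":[0.1,-0.01,0],"spin":0},{"translation":[0.1,-0.01,0],"spin":0}]'
```

```text
t: 12.92
tool_pos: [0.5999, 0.054, 0.0595]
orientation: [-3.138, 0.134, -0.002]
ft_force: [0.3, 5.2, -7.4]
width: 0.227
grasp_force: 61.3
t: 13.18
tool_pos: [0.6009, 0.0539, 0.0595]
orientation: [-3.138, 0.134, -0.002]
ft_force: [1.9, 4.8, -8.6]
width: 0.225
grasp_force: 61.3
```

```bash

python3 -m pendant '[{"translation":[0.1,-0.01,0],"spin":0},{"translation":[0.1,-0.01,0],"spin":0}]'
python3 -m pendant '[{"translation":[0.1,-0.01,0],"spin":0},{"translation":[0.1,-0.01,0],"spin":0}]'
```

```text
t: 13.42
tool_pos: [0.6006, 0.0526, 0.0591]
orientation: [3.137, -0.137, -0.003]
ft_force: [-1.0, -0.5, -8.2]
width: 0.227
grasp_force: 61.1
t: 13.68
tool_pos: [0.602, 0.0529, 0.0591]
orientation: [3.138, -0.136, -0.001]
ft_force: [-0.4, 0.0, -7.6]
width: 0.224
grasp_force: 61.1
```

```bash

python3 -m pendant '[{"translation":[0.1,-0.01,0],"spin":0},{"translation":[0.1,-0.01,0],"spin":0}]'
python3 -m pendant '[{"translation":[0.1,-0.01,0],"spin":0},{"translation":[0.1,-0.01,0],"spin":0}]'
python3 -m pendant '[{"translation":[0.1,-0.01,0],"spin":0},{"translation":[0.1,-0.01,0],"spin":0}]'
```

```text
t: 13.92
tool_pos: [0.6027, 0.0531, 0.0591]
orientation: [3.138, -0.136, -0.002]
ft_force: [-0.5, -0.6, -7.7]
width: 0.23
grasp_force: 61.1
t: 14.18
tool_pos: [0.6028, 0.0531, 0.059]
orientation: [3.138, -0.135, -0.005]
ft_force: [-5.4, -0.1, -5.8]
width: 0.228
grasp_force: 61.5
t: 14.42
tool_pos: [0.6029, 0.053, 0.059]
orientation: [3.138, -0.135, -0.008]
ft_force: [-7.7, 1.1, -3.5]
width: 0.227
grasp_force: 61.9
```

```bash

python3 -m pendant '[{"translation":[0.04,0,0],"spin":0},{"translation":[0.08,-0.01,0],"spin":0},{"translation":[0.08,-0.01,0],"spin":0},{"translation":[0.08,-0.01,0],"spin":0}]'
python3 -m pendant '[{"translation":[0.01,0,0],"spin":0},{"translation":[0.01,0,0],"spin":0},{"translation":[0.01,0,0],"spin":0},{"translation":[0.01,0,0],"spin":0},{"translation":[0.01,0,0],"spin":0}]'
python3 -m pendant '[{"translation":[0,0,0],"spin":0},{"translation":[0,0,0],"spin":0},{"translation":[0,0,0],"spin":0}]'
```

```text
t: 14.92
tool_pos: [0.603, 0.0529, 0.059]
orientation: [3.137, -0.135, -0.01]
ft_force: [-9.0, 1.2, -3.5]
width: 0.22
grasp_force: 61.9
t: 15.55
tool_pos: [0.603, 0.0529, 0.059]
orientation: [3.137, -0.135, -0.01]
ft_force: [-9.6, 0.9, -2.7]
width: 0.227
grasp_force: 61.9
t: 15.92
tool_pos: [0.603, 0.0529, 0.059]
orientation: [3.137, -0.135, -0.01]
ft_force: [-8.9, 1.0, -1.9]
width: 0.225
grasp_force: 61.9
```

```bash

python3 -m pendant '[{"translation":[-0.2,0.02,0],"spin":0},{"translation":[-0.4,0.03,0],"spin":0},{"translation":[-0.6,0.05,0],"spin":0},{"translation":[-0.8,0.07,0],"spin":0},{"translation":[-1,0.08,0],"spin":0}]'
python3 -m pendant '[{"translation":[-0.1,0.01,0],"spin":0},{"translation":[-0.2,0.02,0],"spin":0},{"translation":[-0.2,0.02,0],"spin":0}]'
python3 -m pendant '[{"translation":[-0.1,0.01,0],"spin":0},{"translation":[-0.1,0.01,0],"spin":0}]'
```

```text
t: 16.55
tool_pos: [0.5965, 0.0541, 0.0595]
orientation: [-3.138, 0.135, -0.002]
ft_force: [-0.2, 0.5, -8.4]
width: 0.227
grasp_force: 61.1
t: 16.92
tool_pos: [0.5941, 0.0541, 0.0593]
orientation: [3.139, -0.135, 0.0]
ft_force: [-0.1, 0.5, -7.8]
width: 0.224
grasp_force: 61.1
t: 17.18
tool_pos: [0.5931, 0.0542, 0.0593]
orientation: [3.139, -0.135, -0.0]
ft_force: [0.4, 0.4, -9.1]
width: 0.227
grasp_force: 61.1
```

```bash

python3 -m pendant '[{"translation":[-0.1,0.01,0],"spin":0},{"translation":[-0.1,0.01,0],"spin":0}]'
python3 -m pendant '[{"translation":[-0.1,0.01,0],"spin":0},{"translation":[-0.1,0.01,0],"spin":0}]'
python3 -m pendant '[{"translation":[-0.1,0.01,0],"spin":0},{"translation":[-0.1,0.01,0],"spin":0}]'
```

```text
t: 17.42
tool_pos: [0.592, 0.0543, 0.0593]
orientation: [3.139, -0.135, -0.0]
ft_force: [0.8, 0.4, -8.4]
width: 0.226
grasp_force: 61.1
t: 17.68
tool_pos: [0.5911, 0.0544, 0.0593]
orientation: [-3.139, 0.135, -0.0]
ft_force: [-0.3, -0.5, -8.4]
width: 0.227
grasp_force: 61.1
t: 17.92
tool_pos: [0.5909, 0.0546, 0.0595]
orientation: [-3.138, 0.134, -0.003]
ft_force: [2.4, -0.8, -9.0]
width: 0.227
grasp_force: 60.9
```

```bash

python3 -m pendant '[{"translation":[-0.1,0.01,0],"spin":0},{"translation":[-0.1,0.01,0],"spin":0}]'
python3 -m pendant '[{"translation":[-0.05,0,0],"spin":0},{"translation":[-0.05,0,0],"spin":0},{"translation":[-0.05,0,0],"spin":0}]'
```

```text
t: 18.18
tool_pos: [0.5908, 0.0548, 0.0598]
orientation: [-3.138, 0.134, -0.006]
ft_force: [5.4, -2.2, -9.5]
width: 0.224
grasp_force: 60.7
t: 18.55
tool_pos: [0.5907, 0.0548, 0.0598]
orientation: [-3.138, 0.134, -0.007]
ft_force: [5.6, -1.1, -10.5]
width: 0.225
grasp_force: 60.6
```

```bash

python3 -m pendant '[{"translation":[-0.04,0,0],"spin":0},{"translation":[-0.04,0,0],"spin":0},{"translation":[-0.04,0,0],"spin":0},{"translation":[-0.04,0,0],"spin":0},{"translation":[-0.04,0,0],"spin":0}]'
python3 -m pendant '[{"translation":[0,0,0],"spin":0},{"translation":[0,0,0],"spin":0},{"translation":[0,0,0],"spin":0},{"translation":[0,0,0],"spin":0}]'
```

```text
t: 19.18
tool_pos: [0.5906, 0.0549, 0.06]
orientation: [-3.138, 0.134, -0.008]
ft_force: [6.6, -1.2, -10.6]
width: 0.225
grasp_force: 60.7
t: 19.68
tool_pos: [0.5907, 0.0549, 0.06]
orientation: [-3.138, 0.134, -0.008]
ft_force: [5.7, -1.0, -11.0]
width: 0.223
grasp_force: 60.7
```

```bash

python3 -m pendant '[{"translation":[0.2,-0.02,0],"spin":0},{"translation":[0.4,-0.03,0],"spin":0},{"translation":[0.6,-0.05,0],"spin":0},{"translation":[0.6,-0.05,0],"spin":0}]'
python3 -m pendant '[{"translation":[0,0,-0.15],"spin":0},{"translation":[0,0,-0.3],"spin":0},{"translation":[0,0,-0.4],"spin":0},{"translation":[0,0,-0.45],"spin":0},{"translation":[0,0,-0.45],"spin":0}]'
```

```text
t: 20.18
tool_pos: [0.5939, 0.0541, 0.0591]
orientation: [3.138, -0.135, -0.001]
ft_force: [-0.2, 0.5, -8.3]
width: 0.222
grasp_force: 61.2
t: 20.8
tool_pos: [0.5941, 0.0541, 0.0551]
orientation: [3.139, -0.135, -0.0]
ft_force: [-2.0, 0.5, -5.0]
width: 0.226
grasp_force: 61.6
```

```bash

python3 -m pendant '[{"translation":[0,0,-0.07],"spin":0},{"translation":[0,0,-0.07],"spin":0},{"translation":[0,0,-0.07],"spin":0}]'
python3 -m pendant '[{"translation":[0,0,0],"spin":0},{"translation":[0,0,0],"spin":0},{"translation":[0,0,0],"spin":0},{"translation":[0,0,0],"spin":0},{"translation":[0,0,0],"spin":0}]' 6
python3 -m pendant '[{"translation":[0,0,2],"spin":0},{"translation":[0,0,5],"spin":0},{"translation":[0,0,10],"spin":0},{"translation":[0,0,15],"spin":0},{"translation":[0,0,15],"spin":0}]'
python3 -m pendant '[{"translation":[-4,0,0],"spin":0},{"translation":[-8,0,0],"spin":0},{"translation":[-8,0,0],"spin":0}]'
python3 - <<'E'
from h import *
a=bot.get_image('wrist')['color'];cv2.imwrite('pics/end.png',a)
E
```

```text
t: 21.18
tool_pos: [0.5941, 0.0541, 0.055]
orientation: [3.139, -0.134, 0.0]
ft_force: [-5.3, 0.5, 3.3]
width: 0.227
grasp_force: 62.6
t: 21.8
tool_pos: [0.5944, 0.0542, 0.0541]
orientation: [-3.139, 0.135, -0.0]
ft_force: [-0.0, -0.4, -0.7]
width: 0.701
grasp_force: 0.0
t: 22.42
tool_pos: [0.5968, 0.0547, 0.2094]
orientation: [-3.136, 0.134, -0.016]
ft_force: [-0.4, 0.8, -0.9]
width: 0.702
grasp_force: 0.0
t: 22.8
tool_pos: [0.5115, 0.0537, 0.2036]
orientation: [3.138, -0.134, -0.003]
ft_force: [0.1, -0.0, 0.6]
width: 0.702
grasp_force: 0.0
```

View pics/end.png

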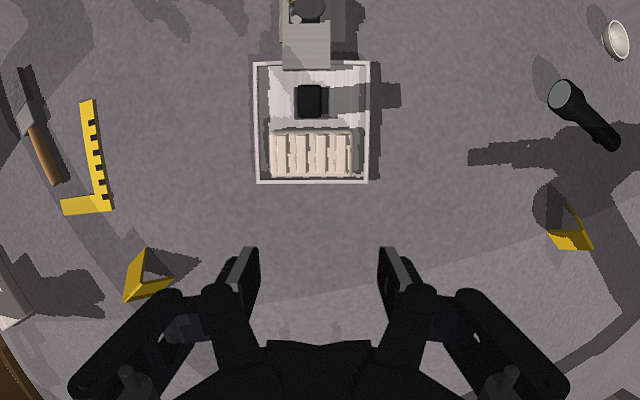

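The tray sits flat with the pin head inside the hook at about (308,8), the gripper is clear, and the other things look undisturbed. I'll let the arm settle and then hand in.

```bash
python3 -m pendant '[{"translation":[0,0,0],"spin":0},{"translation":[0,0,0],"spin":0},{"translation":[0,0,0],"spin":0}]' && python3 -c "
from rig import bot
print(bot.hand_in())"
```

```text
t: 23.22
tool_pos: [0.5147, 0.0541, 0.2037]
orientation: [3.138, -0.135, -0.001]
ft_force: [0.1, 0.0, -0.6]
width: 0.702
grasp_force: 0.0
the job is handed in; nothing more can be done
None
```

I coupled the tray to the pin, pressed it home at about 9 N for a second, tugged it back against the shut latch at about 6 N for a second, left it flat on the bench and handed in after about 23 s; no verdict came back.

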